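# Pull a spent cartridge from a water filter with a hook

### The arm

A 6-joint arm with a two-finger parallel gripper is mounted at the origin on a cart in front of the work surface, level with it; the furniture and walls round the work are solid. World frame = base frame: x ahead of the robot, y to its left, z up, the work surface at z = 0. Lengths are in m, angles in rad, forces in N, time in s.
With the tool pointing down it reaches from about 0.35 to 0.975 m from the base axis. Payload 7.1 kg.
Tool frame: the origin (TCP) lies on the centre line of the jaws, within the pads' length; the fingertips stand 8 mm ahead of it and the grasp point (between the pads) lies 11 mm behind it; z points along the fingers, y is the line along which they close (so a half turn about z gives the same grasp; the last joint's range is limited). The gripper opens to 88 mm and grips with 3 to 60 N. Pads are 20 mm wide; open, the fingers measure 115 mm over their backs; the gripper's body (75 mm by 178 mm) begins 61 mm behind the grasp point.
Start: joints at [1.152, 0.423, 1.63, -0, 1.089, -0.019], TCP at [0.243, 0.576, 0.231] pointing down, gripper open.
Joint ranges: [-3, 3], [-0.9, 2.11], [0.09, 2.58], [-1.31, 4.45], [0.11, 2.69], [-2.54, 2.54]. Speed limits (rad/s): [2.39, 2.39, 3.01, 3.14, 3.14, 3.14].

### API

Orientations are given as a 3x3 rotation matrix whose columns are the frame's x, y, z axes.
In Python, from plant import ctrl gives the robot as it stands.
- The arm moves only by the tool drive_tool, never from a script. Its argument "increments" is text: rows parted by semicolons, each of 5 numbers parted by spaces: the opening, from 0 (shut) to 1 (fully open), then the shift along the tool's x, y, z in mm, then the turn about the tool's z in degrees. A call has 1 to 8 rows; each row is the pose to reach, as a shift and turn from the pose commanded when the call began, along the tool's axes at that moment; what a row does not reach only later rows make up. A row lasts 1/12 s, in which the tool goes at most 41.7 mm and 7.16 degrees, less where a joint would pass 70% of its speed; a pose out of reach is approached as far as the arm can. A call with a gripper value outside its range is refused whole. The fingers move at their own pace and stop on an object; the grip force is fixed at half the most. Time passes only in rows, so rows that repeat a pose let the fingers close. It gives the time, the measured TCP pose, the force, the opening and the grip force at its end, in the units of the state.
- ctrl.get_obs(): the state, without advancing time (a new reading comes with each control period).
- ctrl.capture(name): name is "scene" or "top" or "wrist"; returns a dict with "frame" (420x560x3 uint8, red, green, blue), "camera_matrix" (3x3 intrinsics, pixels), "xyz" and "orientation" of the camera in the world; the wrist camera has in their place "hand_eye" (4x4, takes a point from camera to tool coordinates, whose origin is the TCP and whose axes are the flange's). Camera axes: x right, y up, looking along -z (the intrinsics and any distortion apply to the point x, -y, -z); pixel columns grow to the right and rows downward; lengths in m; the calibration is good to about 2 mm. A picture is of the moment at which its call begins: read the wrist's pose just before it. There is no depth.
- ctrl.sign_off(): hands the job in; it is judged then, once.
The state is a dict: "time_s": time; "qpos": joint angles; "joint_vel": joint speeds; "joint_torque": joint torques, N m; "eef_pos": TCP position; "eef_rot": TCP orientation; "force": force on the tool from outside, world axes, zero at the start; "wrist_torque": the same for the moment, N m; "finger_gap": finger opening in m; "gripper_force": force on a finger pad.
Only numpy, scipy, OpenCV 4.12 (cv2) and the standard library are available. Lean on these libraries where they do the work, as an engineer would, in place of code of your own. Each camera call takes 0.05 s, during which the arm holds its last target. There are 200 camera calls.

### The job

Take the hook puller from its fork stand, catch the red wire loop of the spent cartridge deep in the water filter housing and draw the cartridge out with the hook, never touching it with the fingers. Feel your way: the hook must never push or pull on the cartridge or its loop with more than 10 N. Set the cartridge gently upright in the middle of the metal tray, unhook it and hang the puller back in its stand, leaving the other things alone.

Things in the scene. Friction and masses are not known exactly. Their poses are not given: they have to be found in the camera images.
- housing: White square filter housing with a steel band, fixed: 78 x 78 x 145 mm on a grey foot plate 96 x 96 x 8 mm, steel outlet on its front (-x). Open on top: a square bore 66 x 66 mm runs straight down from the rim (145 mm over the origin) to the floor 8 mm over the origin. Origin: centre of the underside, on the bore's axis; z up, x and y along its sides.
- cartridge: Loose cartridge, 0.35 kg (give or take a fifth): blue block 61 x 61 x 36 mm, white top, standing on the bore's floor with 2.5 mm play each side, so it cannot turn. Origin: centre of the underside, z up. A steel hub of radius 8 mm on top, up to 41 mm over the origin, carries an upright loop of red wire (see hub).
- hub (a point): On the cartridge's axis, 41 mm over its origin (orientation: the cartridge's, NOT the loop's). The loop, 3 mm wire, lies in a vertical plane through this axis; the plane's heading is random, unlisted: look or feel. Centreline: bar at this height out to 20 mm both sides, legs there 20 mm up, then straight slopes to a peak on the axis 42 mm up. Stiff swivel: turns only above 0.3 N m.
- puller: Loose hook puller, 0.09 kg, hangs upright in the stand. Origin: lower end of its 4 mm round steel shaft; z up the shaft. Foot runs from the shaft 11 mm along +y (centreline 2 mm up), then a tip turns up, ending 12 mm up: a J open upward, gap 7 mm. Orange handle from 105 to 165 mm up, 24 mm along x, 16 mm along y: grip it from above across the 16 mm.
- puller_collar (a point): Centre of the underside of the puller's round collar (32 mm diameter, 5 mm thick), on the shaft axis, 100 mm over the puller's origin.
- stand: Fixed dark steel fork stand, foot plate 90 x 80 mm. A post at its back (its face 30 mm on the +x side of the seat) carries a fork plate 44 mm wide, top at z = 130 mm, 6 mm thick. Origin: underside of the foot plate, right under the seat; the front is -x.
- stand_seat (a point): Seat on top of the fork plate: the puller hangs with its collar here, shaft in a 10 mm wide slot along the stand's x, open to the front (-x), from 18 mm before the seat to 10 mm behind it. The foot cannot pass up through the slot: lift the puller 5 mm or more and bring it out to -x by 40 mm or more. Axes as the stand's.
- tray: Fixed shallow square aluminium tray, 120 x 120 x 16 mm, walls and floor 4 mm. Origin: centre of the underside.
- thyme: Loose spice jar with yellow lid, 42 x 42 x 96 mm; bystander. Origin: underside.
- shaker: Loose glass salt shaker with grey top, 44 x 44 x 90 mm; bystander. Origin: underside.

How it is judged:
By the outcome, as a careful person would: the job done as asked, in the order asked, and still so for the second after the job is handed in, with the robot touching nothing.
It also fails if it takes over 72 s, if anything falls off the work surface, if the arm or the gripper's body presses on something with over 40 N, if the wrist force passes 120 N, or if a joint passes its speed limit or range.

## Working session

There is one attempt and no reset: what is moved stays moved. The work goes in short steps, Python scripts to look and compute and a tool call to move; the robot and the scene stay as the last step left them, time stands still between calls to the robot, and variables do not carry over. Pictures are saved under pics/ and viewed, at most 10 in all, crops included, and the job is handed in when it is done.

Besides the shell and the picture viewer there is one more tool, called after "Emit:" by a JSON object that holds its "fn" and its "kwargs", one argument or row to a line. drive_tool: Moves the arm, as the interface text tells. Its arguments: {"type":"object","properties":{"increments":{"type":"string"}},"required":["increments"]}

```bash
mkdir -p pics; ls
python3 - <<'E'
from plant import ctrl
import cv2,numpy as np
o=ctrl.get_obs()
for k,v in o.items(): print(k,np.round(v,4).tolist())
for n in("scene","top"):
    c=ctrl.capture(n); cv2.imwrite(f"pics/{n}0.png",c["frame"][:,:,::-1])
    print(n,{k:np.round(v,4).tolist() for k,v in c.items() if k!="frame"})
c=ctrl.capture("wrist");print({k:np.round(v,4).tolist() for k,v in c.items() if k!="frame"})
cv2.imwrite("pics/wrist0.png",c["frame"][:,:,::-1])
E
```

```text
pics
time_s 0.0
qpos [1.152, 0.4238, 1.6307, 0.0, 1.0886, -0.019]
joint_vel [0.001, 0.0003, 0.0002, 0.0011, 0.0001, 0.0001]
joint_torque [0.0022, -54.4628, -27.367, 0.0645, 0.0228, -0.0001]
eef_pos [0.243, 0.5752, 0.2299]
eef_rot [[-0.9211, 0.3892, -0.0006], [0.3892, 0.9211, -0.0014], [0.0, -0.0015, -1.0]]
force [-0.4888, -0.1091, -0.9748]
wrist_torque [0.0246, -0.01, -0.0067]
gripper_force 0.0
finger_gap 0.0879
scene {'camera_matrix': [[386.2582, 0.0, 274.4508], [0.0, 386.2582, 210.0213], [0.0, 0.0, 1.0]], 'xyz': [0.2306, -0.7952, 0.5063], 'orientation': [[0.8561, 0.2485, -0.4531], [-0.5167, 0.4019, -0.7559], [-0.0057, 0.8813, 0.4725]]}
top {'camera_matrix': [[470.6012, 0.0, 281.1002], [0.0, 470.6012, 202.7114], [0.0, 0.0, 1.0]], 'xyz': [0.422, -0.1871, 0.9978], 'orientation': [[0.0257, 0.9803, -0.196], [-0.9996, 0.0237, -0.0126], [-0.0077, 0.1962, 0.9805]]}
{'camera_matrix': [[353.2465, 0.0, 274.2628], [0.0, 353.2465, 212.2592], [0.0, 0.0, 1.0]], 'hand_eye': [[0.0002, 0.9587, 0.2845, 0.0792], [1.0, -0.0002, -0.0002, -0.0001], [-0.0001, 0.2845, -0.9587, -0.1539], [0.0, 0.0, 0.0, 1.0]]}
```

View pics/scene0.png

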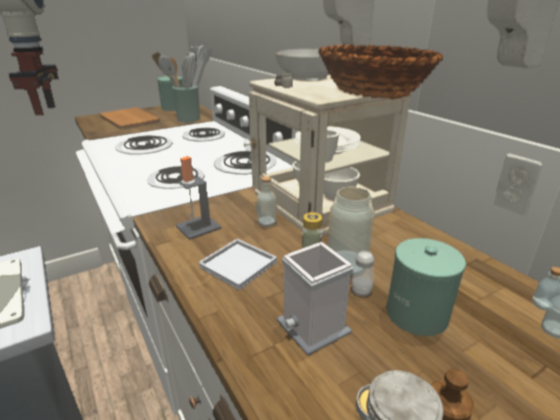

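View pics/top0.png

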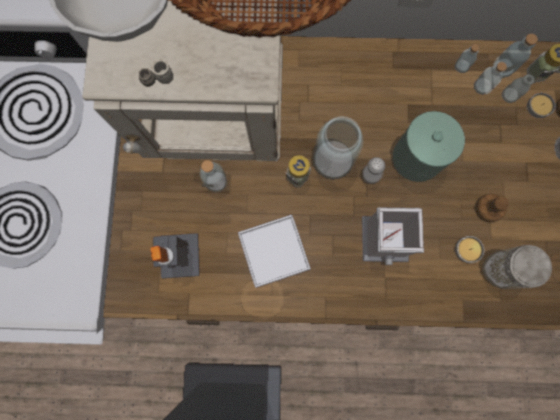

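The scene view shows the stand near (198,205), the tray near (238,262) and the housing near (316,295). In the top view they are near (175,255), (273,250) and (398,235), with the loop at about (392,235). I'll zoom in to measure them.

Run:
```python
import cv2,numpy as np
t=cv2.imread("pics/top0.png");s=cv2.imread("pics/scene0.png")
def crop(im,x,y,w,h,k):
    c=cv2.resize(im[y:y+h,x:x+w],None,fx=k,fy=k,interpolation=cv2.INTER_CUBIC)
    for i in range(0,w,10): cv2.putText(c,str(x+i),(i*k,8),0,.3,(0,255,255));cv2.line(c,(i*k,10),(i*k,14),(0,255,255))
    for i in range(0,h,10): cv2.putText(c,str(y+i),(0,i*k+4),0,.3,(0,255,0))
    return c
a=np.hstack([crop(t,145,225,66,60,6),crop(t,357,202,67,60,6)])
b=np.hstack([crop(s,170,150,66,60-10,4+2)[:240],crop(t,235,210,67,60+20,4+2)[:240]]) if 0 else None
a2=np.hstack([crop(s,172,150,50,90,4)[:,:200],crop(s,270,240,90,60,4)[:,:360].repeat(1,0) if 0 else cv2.copyMakeBorder(crop(s,278,240,75,60,4),0,120,0,0,0),crop(t,236,212,75,76,4)[:,:298] if 0 else cv2.copyMakeBorder(crop(t,236,212,74,76,4),0,56,0,0,0)])
cv2.imwrite("pics/c1.png",a[:, :798]);print(a.shape,a2.shape)
a2=cv2.resize(a2,None,fx=1,fy=1);cv2.imwrite("pics/c2.png",a2[:, :800])
```

```text
(360, 798, 3) (360, 796, 3)
```

View pics/c1.png

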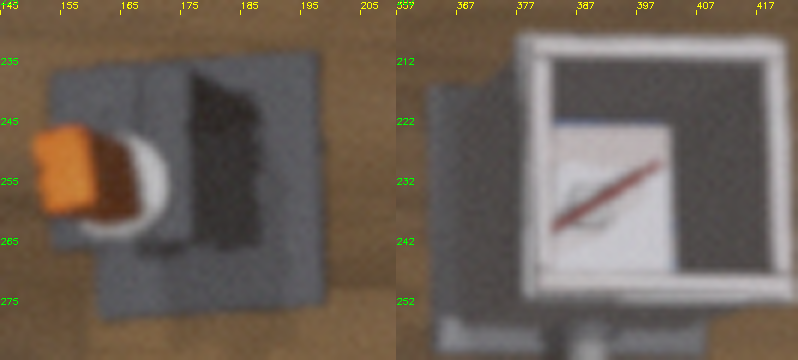

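View pics/c2.png

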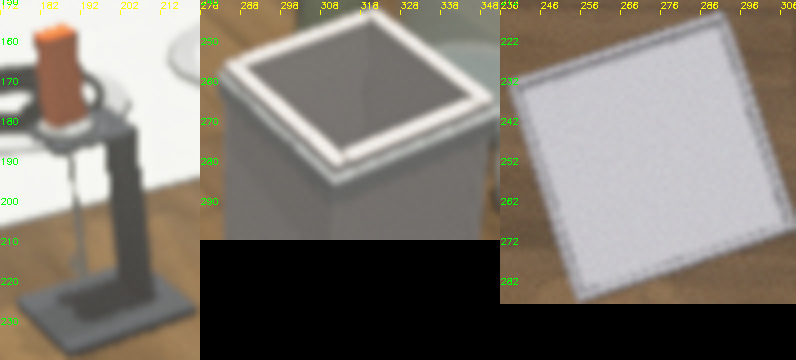

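The top crop shows the collar centre near (164,256), the handle top near (156,253.4) and the bore mouth near (401,229.6), with the loop tilted. The handle's 24 mm side runs along world x. Next I'll triangulate.

```bash
cat > h.py <<'E'
import cv2,numpy as np
TOP=(np.array([[470.6012,0,281.1002],[0,470.6012,202.7114],[0,0,1]]),np.array([0.422,-0.1871,0.9978]),np.array([[0.0257,0.9803,-0.196],[-0.9996,0.0237,-0.0126],[-0.0077,0.1962,0.9805]]))
SC=(np.array([[386.2582,0,274.4508],[0,386.2582,210.0213],[0,0,1]]),np.array([0.2306,-0.7952,0.5063]),np.array([[0.8561,0.2485,-0.4531],[-0.5167,0.4019,-0.7559],[-0.0057,0.8813,0.4725]]))
def ray(cam,uv):
    K,p,R=cam; d=np.linalg.inv(K)@[uv[0],uv[1],1]; return p,R@[d[0],-d[1],-d[2]]
def atz(cam,uv,z):
    p,d=ray(cam,uv); return p+d*(z-p[2])/d[2]
def proj(cam,X):
    K,p,R=cam; c=R.T@(np.asarray(X)-p); q=K@[c[0],-c[1],-c[2]]; return q[:2]/q[2]
def wristcam(c,o):
    H=c["hand_eye"];R=np.array(o["eef_rot"]);return (c["camera_matrix"],np.array(o["eef_pos"])+R@H[:3,3],R@H[:3,:3])
E
python3 - <<'E'
from h import *
P=lambda n,c,l,z:print(n,[np.round(atz(c,u,z)[:2]*1000).tolist() for u in l])
P("collar",TOP,[(164.1,256)],.135);P("collar sc",SC,[(188.2,181)],.132)
P("handle",TOP,[(150.7,248),(159.5,245.8),(161,259.5),(152.5,260.7),(156,253.4)],.195);P("handle sc",SC,[(185.7,158.3)],.195)
P("foot",TOP,[(197.8,233.5),(199,275.5),(162,278)],.008)
P("fork",TOP,[(153.5,236.5),(153.5,266)],.13)
P("rim in",TOP,[(383,212),(418.7,212),(419.5,247.5),(383,247)],.145)
P("rim out",TOP,[(377.5,207.8),(422.2,208.3),(423.5,252),(378.5,251.3)],.145)
P("rim sc",SC,[(283.5,256.2),(321,242.5),(351.5,264.5),(312.2,282)],.145)
P("tray",TOP,[(238.8,233.8),(291.5,215.5),(309.5,268),(256,286)],.016)
P("loop",TOP,[(383.5,239.8),(401.5,229.3)],.069)
s=cv2.imread("pics/scene0.png")
a=cv2.resize(s[150:240,172:222],None,fx=6.6,fy=6.6,interpolation=cv2.INTER_CUBIC)
b=cv2.resize(s[198:233,178:208],None,fx=15,fy=15,interpolation=cv2.INTER_CUBIC)
b=cv2.convertScaleAbs(b,alpha=1.6);h=max(a.shape[0],b.shape[0])
cv2.imwrite("pics/c3.png",np.hstack([cv2.copyMakeBorder(x,0,h-x.shape[0],0,0,0) for x in(a,b)]))
E
```

```text
collar [[490.0, 36.0]]
collar sc [[490.0, 38.0]]
handle [[498.0, 44.0], [502.0, 29.0], [479.0, 25.0], [477.0, 39.0], [489.0, 34.0]]
handle sc [[486.0, 23.0]]
foot [[549.0, 0.0], [461.0, -7.0], [454.0, 69.0]]
fork [[526.0, 59.0], [471.0, 55.0]]
rim in [[580.0, -364.0], [581.0, -429.0], [516.0, -429.0], [515.0, -363.0]]
rim out [[587.0, -354.0], [588.0, -436.0], [508.0, -436.0], [507.0, -354.0]]
rim sc [[508.0, -360.0], [584.0, -360.0], [586.0, -435.0], [509.0, -438.0]]
tray [[550.0, -87.0], [591.0, -197.0], [482.0, -237.0], [442.0, -127.0]]
loop [[538.0, -380.0], [560.0, -416.0]]
```

View pics/c3.png

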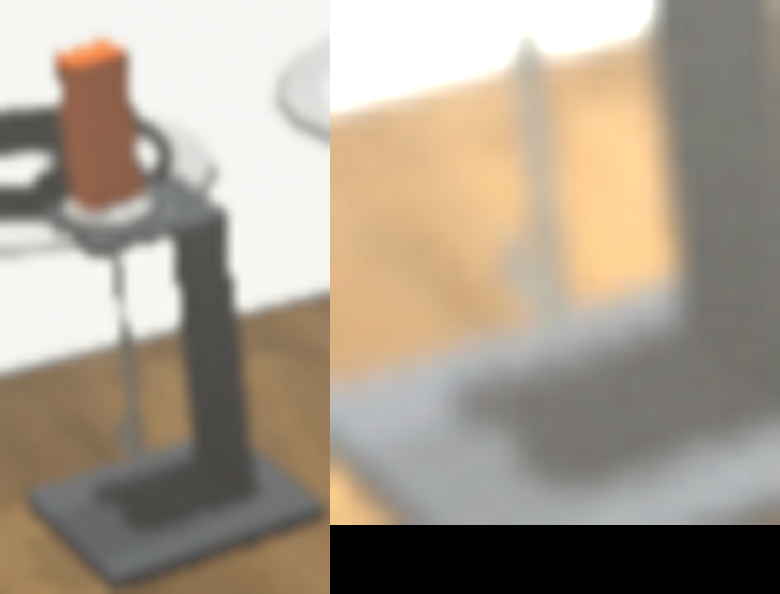

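The tip shows left of the shaft in the scene view, so the foot points to world +y. The stand is at about (490,36) mm with a yaw of about 4.5°, the bore axis at about (548,-396) and the tray at about (516,-162). I'll move above the handle first.

Emit:
{"fn": "drive_tool", "kwargs": {
  "increments": "1 -218 -200 -20 -14; 1 -218 -200 -20 -14; 1 -218 -200 -20 -14; 1 -218 -200 -20 -14; 1 -436 -401 -40 -28; 1 -436 -401 -40 -28; 1 -436 -401 -40 -28; 1 -436 -401 -40 -28"
}}

```text
time_s: 0.82
eef_pos: [0.3788, 0.2776, 0.2528]
eef_rot: [[-0.996, -0.091, 0.0], [-0.091, 0.996, -0.0], [-0.0, -0.0, -1.0]]
force: [1.1, 1.0, -0.0]
finger_gap: 0.0878
gripper_force: 0.0
```

Emit:
{"fn": "drive_tool", "kwargs": {
  "increments": "1 -87 -250 -17 0; 1 -87 -250 -17 0; 1 -87 -250 -17 0; 1 -87 -250 -17 0; 1 -87 -250 -17 0; 1 -87 -250 -17 0; 1 -87 -250 -17 0; 1 -87 -250 -17 0"
}}

```text
time_s: 1.48
eef_pos: [0.4888, 0.035, 0.2699]
eef_rot: [[-0.996, -0.085, 0.001], [-0.085, 0.996, -0.001], [-0.001, -0.001, -1.0]]
force: [-1.0, 1.2, 0.1]
finger_gap: 0.0878
gripper_force: 0.0
```

Run:
```python
from h import *
from plant import ctrl
o=ctrl.get_obs();c=ctrl.capture("wrist");cam=wristcam(c,o)
print(np.round(o["eef_pos"],4),np.round(o["eef_rot"],3).tolist(),o["force"])
f=c["frame"][:,:,::-1].copy();cv2.imwrite("pics/w1.png",f)
np.savez("w1.npz",K=cam[0],p=cam[1],R=cam[2])
hsv=cv2.cvtColor(f,cv2.COLOR_BGR2HSV);m=cv2.inRange(hsv,(3,150,150),(18,255,255))
for i in range(0): pass
n,l,st,ce=cv2.connectedComponentsWithStats(m);k=1+np.argmax(st[1:,4]);print(st[k],ce[k])
g=cv2.resize(f[100:400,130:430],None,fx=2,fy=2);cv2.imwrite("pics/w1c.png",g)
print(proj(cam,[.49,.036,.195]))
```

```text
[0.4888 0.035  0.2699] [[-0.996, -0.085, 0.001], [-0.085, 0.996, -0.001], [-0.001, -0.001, -1.0]] [-0.98674676  1.24788073  0.08874337]
[265 219  23  25 462] [276.41558442 230.83549784]
[275.05213205 229.6045522 ]
```

View pics/w1c.png

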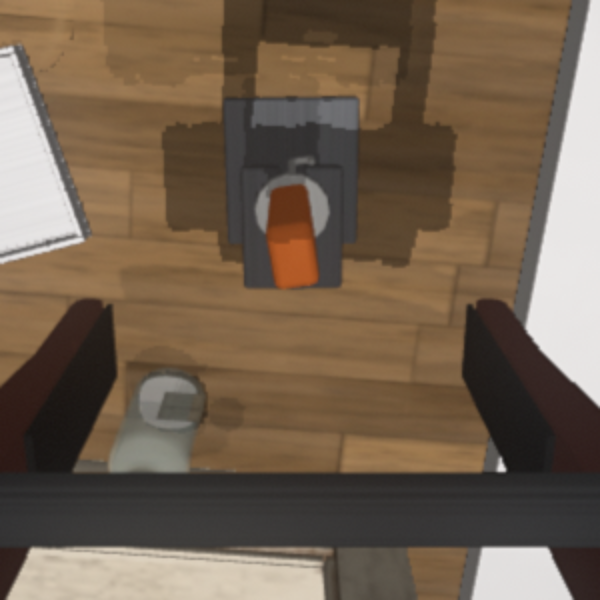

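The wrist view shows the handle top at crop corners (267,243), (312,232), (318,281), (278,289). The collar is at (292,207). The foot runs to the right of the shaft, which is +y and agrees with the scene view.

Run:
```python
from h import *
d=np.load("w1.npz");cam=(d["K"],d["p"],d["R"])
q=lambda X,Y,z:atz(cam,(130+X/2,100+Y/2),z)[:2]*1000
h=np.array([q(*a,.195) for a in[(267,243),(312,232),(318,281),(278,289)]]);print(h.round(1).tolist(),h.mean(0))
for a,b in((0,3),(1,2),(0,1),(3,2)):
    v=h[b]-h[a];print(np.linalg.norm(v),np.degrees(np.arctan2(v[1],v[0])))
print("collar",q(292,207,.135))
F=[q(*a,.13) for a in[(244,167),(342,167),(341,287),(245,287)]];print("fork",np.round(F,1).tolist())
F=[q(*a,.008) for a in[(225,98),(358,98),(355,242),(230,242)]];print("foot",np.round(F,1).tolist())
```

```text
[[484.8, 27.7], [479.6, 42.6], [497.1, 46.3], [501.3, 32.7]] [490.72420482  37.31795585]
17.19952665398813 17.19851443430204
17.89490843408643 12.071749082579391
15.780746819456564 109.24646789675992
14.171712017232599 106.95653220563715
collar [487.66380212  36.74838656]
fork [[473.3, 15.1], [469.7, 56.5], [524.0, 61.8], [527.6, 19.2]]
foot [[459.7, -4.2], [453.1, 73.0], [541.0, 81.1], [547.5, 4.1]]
```

Emit:
{"fn": "drive_tool", "kwargs": {
  "increments": "1 0.6 1.8 20 -6; 1 0.6 1.8 50 -10; 1 0.6 1.8 75 -10; 1 0.6 1.8 95 -10; 1 0.6 1.8 108 -10; 1 0.6 1.8 115 -10; 1 0.6 1.8 118 -10; 1 0.6 1.8 118 -10"
}}

```text
time_s: 2.2
eef_pos: [0.4863, 0.0405, 0.1515]
eef_rot: [[-0.965, -0.261, -0.001], [-0.261, 0.965, 0.0], [0.001, 0.0, -1.0]]
force: [-0.0, 0.0, -0.2]
finger_gap: 0.088
gripper_force: 0.0
```

Emit:
{"fn": "drive_tool", "kwargs": {
  "increments": "0.3 0 0 0 0; 0.22 0 0 0 0; 0.2 0 0 0 0; 0.17 0 0 0 0; 0.1 0 0 0 0; 0 0 0 0 0; 0 0 0 0 0; 0 0 0 0 0"
}}

```text
time_s: 2.87
eef_pos: [0.4867, 0.0397, 0.1517]
eef_rot: [[-0.966, -0.26, 0.0], [-0.26, 0.966, -0.0], [-0.0, -0.0, -1.0]]
force: [-0.5, 0.1, -0.5]
finger_gap: 0.0379
gripper_force: 0.0
```

Emit:
{"fn": "drive_tool", "kwargs": {
  "increments": "0.4 -0.5 -3 0 0; 0.4 -0.5 -3 0 0; 0 -0.5 -3 0 0; 0 -0.5 -3 0 0; 0 -0.5 -3 0 0; 0 -0.5 -3 0 0; 0 -0.5 -3 0 0; 0 -0.5 -3 0 0"
}}

```text
time_s: 3.53
eef_pos: [0.4879, 0.037, 0.1517]
eef_rot: [[-0.965, -0.26, -0.0], [-0.26, 0.965, -0.0], [0.0, -0.0, -1.0]]
force: [-0.0, -0.2, -0.8]
finger_gap: 0.0159
gripper_force: 30.0
```

Run:
```python
from plant import ctrl
import numpy as np
o=ctrl.get_obs()
for k in("time_s","eef_pos","eef_rot","force","wrist_torque","finger_gap","gripper_force","qpos"):print(k,np.round(o[k],4).tolist())
```

```text
time_s 3.5333
eef_pos [0.4879, 0.037, 0.1517]
eef_rot [[-0.9655, -0.2604, -0.0], [-0.2604, 0.9655, -0.0], [0.0, -0.0, -1.0]]
force [-0.025, -0.18, -0.83]
wrist_torque [0.0657, 0.0108, -0.0121]
finger_gap 0.0159
gripper_force 29.9998
qpos [0.0514, 0.3438, 1.9836, -0.0001, 0.8142, -1.7829]
```

Emit:
{"fn": "drive_tool", "kwargs": {
  "increments": "0 0 0 -5 0; 0 0 0 -12 0; 0 0 0 -12 0; 0 12 2.1 -12 0; 0 30 5.3 -12 0; 0 48 8.5 -12 0; 0 60 10.6 -12 0; 0 60 10.6 -12 0"
}}

```text
time_s: 4.2
eef_pos: [0.4248, 0.0315, 0.1636]
eef_rot: [[-0.965, -0.26, -0.002], [-0.26, 0.966, -0.0], [0.002, 0.0, -1.0]]
force: [0.0, 0.4, -1.2]
finger_gap: 0.0162
gripper_force: 30.0
```

Emit:
{"fn": "drive_tool", "kwargs": {
  "increments": "0 0 0 -20 7; 0 0 0 -50 14; 0 0 0 -80 21; 0 0 0 -110 28; 0 0 0 -130 35; 0 0 0 -140 42; 0 0 0 -140 49; 0 0 0 -140 56"
}}

```text
time_s: 4.87
eef_pos: [0.4288, 0.0317, 0.3053]
eef_rot: [[-0.752, 0.659, 0.004], [0.659, 0.752, 0.0], [-0.003, 0.003, -1.0]]
force: [-0.4, -0.3, -0.7]
finger_gap: 0.0161
gripper_force: 30.0
```

Emit:
{"fn": "drive_tool", "kwargs": {
  "increments": "0 -30 -18 0 0; 0 -90 -55 0 3; 0 -160 -98 0 8; 0 -220 -135 0 14; 0 -280 -172 0 19; 0 -330 -203 0 19; 0 -370 -228 0 19; 0 -400 -246 0 19"
}}

```text
time_s: 5.53
eef_pos: [0.5266, -0.2826, 0.304]
eef_rot: [[-0.501, 0.865, 0.001], [0.865, 0.501, -0.001], [-0.001, 0.001, -1.0]]
force: [1.0, 0.8, -0.7]
finger_gap: 0.0156
gripper_force: 30.0
```

Emit:
{"fn": "drive_tool", "kwargs": {
  "increments": "0 -11 -18 0 0; 0 -11 -18 0 0; 0 -11 -18 0 0; 0 -11 -18 0 0"
}}

```text
time_s: 5.87
eef_pos: [0.5158, -0.298, 0.3037]
eef_rot: [[-0.501, 0.865, 0.0], [0.865, 0.501, 0.0], [0.0, 0.0, -1.0]]
force: [0.1, -0.2, -0.8]
finger_gap: 0.0157
gripper_force: 30.0
```

Run:
```python
from h import *
from plant import ctrl
o=ctrl.get_obs();c=ctrl.capture("wrist");cam=wristcam(c,o)
print(np.round(o["eef_pos"],4),np.round(o["eef_rot"],3).tolist(),o["force"])
f=c["frame"][:,:,::-1].copy();cv2.imwrite("pics/w2.png",f)
np.savez("w2.npz",K=cam[0],p=cam[1],R=cam[2])
u=proj(cam,[.548,-.396,.1]);print(u)
x,y=np.clip((u-100).astype(int),0,[360,220]);print(x,y)
cv2.imwrite("pics/w2c.png",cv2.resize(f[y:y+200,x:x+200],None,fx=3,fy=3,interpolation=cv2.INTER_CUBIC))
```

```text
[ 0.5158 -0.298   0.3037] [[-0.501, 0.865, 0.0], [0.865, 0.501, 0.0], [0.0, 0.0, -1.0]] [ 0.09545861 -0.15495897 -0.78954273]
[255.85044707 275.65078585]
155 175
```

View pics/w2c.png

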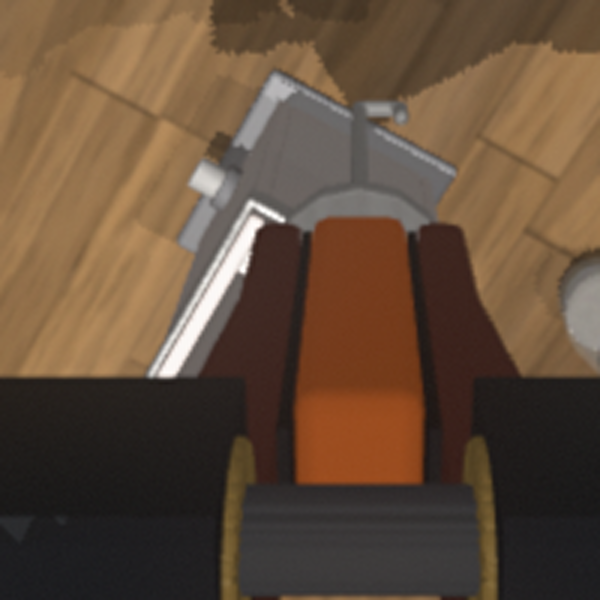

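The hook's foot points right in the image, along tool +y, but the handle hides the bore. I'll move on so the camera sits over the bore.

Emit:
{"fn": "drive_tool", "kwargs": {
  "increments": "0 -40 -5 0 0; 0 -80 -10 0 0; 0 -115 -15 0 0; 0 -140 -19 0 0; 0 -152 -20 0 0; 0 -152 -20 0 0; 0 -152 -20 0 0; 0 -152 -20 0 0"
}}

```text
time_s: 6.58
eef_pos: [0.5745, -0.4383, 0.3038]
eef_rot: [[-0.503, 0.865, -0.0], [0.865, 0.503, 0.001], [0.001, 0.0, -1.0]]
force: [0.7, 0.8, -1.5]
finger_gap: 0.0156
gripper_force: 30.0
```

Run:
```python
from h import *
from plant import ctrl
o=ctrl.get_obs();c=ctrl.capture("wrist");cam=wristcam(c,o)
print(np.round(o["eef_pos"],4),np.round(o["eef_rot"],3).tolist(),o["force"])
f=c["frame"][:,:,::-1].copy();cv2.imwrite("pics/w2.png",f)
np.savez("w2.npz",K=cam[0],p=cam[1],R=cam[2])
u=proj(cam,[.548,-.396,.1]);print(u)
x,y=np.clip((u-75).astype(int),0,[410,270]);print(x,y)
cv2.imwrite("pics/w2c2.png",cv2.resize(f[y:y+150,x:x+150],None,fx=4,fy=4,interpolation=cv2.INTER_CUBIC))
```

```text
[ 0.5745 -0.4383  0.3038] [[-0.503, 0.865, -0.0], [0.865, 0.503, 0.001], [0.001, 0.0, -1.0]] [ 0.70472877  0.75298866 -1.53985068]
[273.28288825 138.01103032]
198 63
```

View pics/w2c2.png

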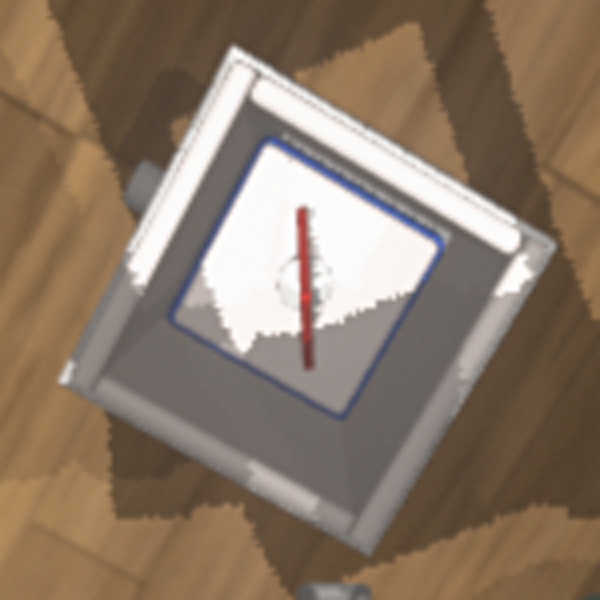

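A clear view: the loop runs from crop (302,208) to (309,366), nearly along tool x. The cartridge's top corners are (271,138), (443,243), (344,416), (170,320) and the rim's outer corners are (233,48), (553,243), (370,552), (65,380).

Run:
```python
from h import *
d=np.load("w2.npz");cam=(d["K"],d["p"],d["R"])
q=lambda X,Y,z:atz(cam,(198+X/4,63+Y/4),z)[:2]*1000
L=np.array([q(302,208,.069),q(309,366,.069)]);v=L[1]-L[0];print("loop",L,L.mean(0),np.linalg.norm(v),np.degrees(np.arctan2(v[1],v[0])))
C=np.array([q(*a,.044) for a in[(271,138),(443,243),(344,416),(170,320)]]);print("cart",C.round(1).tolist(),C.mean(0))
C=np.array([q(*a,.145) for a in[(233,48),(553,243),(370,552),(65,380)]]);print("rim",C.round(1).tolist(),C.mean(0))
```

```text
loop [[ 537.32931106 -377.38007005]
 [ 559.92568454 -412.47435659]] [ 548.6274978  -394.92721332] 41.73972977516161 -57.22348160848648
cart [[520.6, -365.9], [577.0, -366.0], [577.8, -422.7], [520.2, -424.0]] [ 548.90724945 -394.62698254]
rim [[508.4, -355.6], [587.0, -355.1], [588.3, -433.8], [509.9, -434.0]] [ 548.42319109 -394.60918862]
```

Emit:
{"fn": "drive_tool", "kwargs": {
  "increments": "0 15 -7 0 0; 0 35 -15 0 -2; 0 50.5 -22.5 0 -2.6; 0 50.5 -22.5 0 -2.6; 0 50.5 -22.5 0 -2.6; 0 50.5 -22.5 0 -2.6; 0 50.5 -22.5 0 -2.6; 0 50.5 -22.5 0 -2.6"
}}

```text
time_s: 7.3
eef_pos: [0.5302, -0.4078, 0.3037]
eef_rot: [[-0.54, 0.842, 0.0], [0.842, 0.54, -0.0], [-0.0, 0.0, -1.0]]
force: [0.2, 0.8, -0.4]
finger_gap: 0.0161
gripper_force: 30.0
```

```bash
cat > st.py <<'E'
from plant import ctrl
import numpy as np,sys
o=ctrl.get_obs();p=np.array(o["eef_pos"])*1000;R=np.array(o["eef_rot"])
print("t",round(o["time_s"],2),"p",p.round(2),"yhead",round(np.degrees(np.arctan2(R[1,1],R[0,1])),2),"F",np.round(o["force"],2),"T",np.round(o["wrist_torque"],3),"gap",round(o["finger_gap"]*1000,1))
if len(sys.argv)>3:
    d=R.T@(np.array(list(map(float,sys.argv[1:4])))-p);print("tool delta",d.round(2))
E
python3 st.py 529.6 -405.9 183.7
```

```text
t 7.3 p [ 530.21 -407.79  303.66] yhead 32.7 F [ 0.21  0.8  -0.43] T [0.001 0.016 0.022] gap 16.1
tool delta [  1.95   0.49 119.96]
```

Emit:
{"fn": "drive_tool", "kwargs": {
  "increments": "0 2 0.5 10 0; 0 2 0.5 25 0; 0 2 0.5 40 0; 0 2 0.5 52 0; 0 2 0.5 62 0; 0 2 0.5 70 0; 0 2 0.5 78 0; 0 2 0.5 84 0"
}}

```text
time_s: 7.97
eef_pos: [0.529, -0.4056, 0.2188]
eef_rot: [[-0.54, 0.842, -0.0], [0.842, 0.54, 0.0], [0.0, -0.0, -1.0]]
force: [0.6, 0.0, -0.4]
finger_gap: 0.0158
gripper_force: 30.0
```

Emit:
{"fn": "drive_tool", "kwargs": {
  "increments": "0 0 0 6 0; 0 0 0 12 0; 0 0 0 18 0; 0 0 0 24 0; 0 0 0 30 0; 0 0 0 34 0; 0 0 0 36 0; 0 0 0 36 0"
}}

```text
time_s: 8.63
eef_pos: [0.5288, -0.4055, 0.1831]
eef_rot: [[-0.54, 0.842, -0.001], [0.842, 0.54, 0.001], [0.001, -0.0, -1.0]]
force: [-0.4, -0.2, -0.8]
finger_gap: 0.0158
gripper_force: 30.0
```

```bash
python3 st.py 543.4 -397.0 183.7
python3 - <<'E'
from plant import ctrl
import cv2
c=ctrl.capture("wrist")["frame"][:,:,::-1];t=ctrl.capture("top")["frame"][:,:,::-1]
import numpy as np
a=cv2.resize(c[60:210,200:350],(600,600),interpolation=cv2.INTER_CUBIC)
cv2.imwrite("pics/w3.png",a);cv2.imwrite("pics/w3f.png",c)
E
```

```text
t 8.63 p [ 528.76 -405.46  183.12] yhead 32.69 F [-0.4  -0.19 -0.82] T [-0.092 -0.023 -0.007] gap 15.8
tool delta [-0.79 16.89 -0.58]
```

Emit:
{"fn": "drive_tool", "kwargs": {
  "increments": "0 -0.5 2 0 0; 0 -0.5 4 0 0; 0 -0.5 6 0 0; 0 -0.5 7 0 0; 0 -0.5 8 0 0; 0 -0.5 9 0 0; 0 -0.5 10 0 0; 0 -0.5 11 0 0"
}}

```text
time_s: 9.4
eef_pos: [0.5386, -0.4, 0.1837]
eef_rot: [[-0.54, 0.842, -0.0], [0.842, 0.54, 0.0], [0.0, -0.0, -1.0]]
force: [-0.1, -0.1, -0.9]
finger_gap: 0.0162
gripper_force: 30.0
```

Emit:
{"fn": "drive_tool", "kwargs": {
  "increments": "0 0 1 0 0; 0 0 2 0 0; 0 0 3 0 0; 0 0 4 0 0; 0 0 5 0 0; 0 0 5.5 0 0; 0 0 5.5 0 0; 0 0 5.5 0 0"
}}

```text
time_s: 10.07
eef_pos: [0.5431, -0.3971, 0.1837]
eef_rot: [[-0.54, 0.842, 0.0], [0.842, 0.54, -0.0], [-0.0, -0.0, -1.0]]
force: [0.9, 0.3, -0.4]
finger_gap: 0.016
gripper_force: 30.0
```

```bash
python3 st.py 543.4 -397.0 183.7
python3 - <<'E'
from plant import ctrl
import cv2,numpy as np
c=ctrl.capture("wrist")["frame"][:,:,::-1]
cv2.imwrite("pics/w4f.png",c)
a=np.array(c[100:250,190:360]);cv2.imwrite("pics/w4.png",cv2.resize(a,None,fx=4,fy=4,interpolation=cv2.INTER_CUBIC))
E
```

```text
t 10.07 p [ 543.14 -397.13  183.73] yhead 32.69 F [ 0.93  0.34 -0.43] T [-0.09   0.015 -0.008] gap 16.0
tool delta [-0.03  0.29  0.03]
```

Emit:
{"fn": "drive_tool", "kwargs": {
  "increments": "0 0 0.3 -4 0; 0 0 0.3 -8 0; 0 0 0.3 -12 0; 0 0 0.3 -15 0; 0 0 0.3 -17 0; 0 0 0.3 -18 0; 0 0 0.3 -18.5 0; 0 0 0.3 -19 0"
}}

```text
time_s: 10.78
eef_pos: [0.5433, -0.3969, 0.2027]
eef_rot: [[-0.54, 0.842, -0.0], [0.842, 0.54, 0.0], [0.0, -0.0, -1.0]]
force: [-0.1, 0.1, -0.6]
finger_gap: 0.0155
gripper_force: 30.0
```

Emit:
{"fn": "drive_tool", "kwargs": {
  "increments": "0 0 0 -0.5 0; 0 0 0 -1 0; 0 0 0 -1.5 0; 0 0 0 -2 0; 0 0 0 -2.5 0; 0 0 0 -3 0; 0 0 0 -3.5 0; 0 0 0 -4 0"
}}

```text
time_s: 11.45
eef_pos: [0.5432, -0.3968, 0.2064]
eef_rot: [[-0.54, 0.842, -0.001], [0.842, 0.54, 0.0], [0.001, -0.0, -1.0]]
force: [-0.6, 0.4, -3.2]
finger_gap: 0.0161
gripper_force: 30.0
```

Emit:
{"fn": "drive_tool", "kwargs": {
  "increments": "0 0 0 -0.5 0; 0 0 0 -1 0; 0 0 0 -1.5 0; 0 0 0 -2 0; 0 0 0 -2.5 0; 0 0 0 -3 0; 0 0 0 -3.5 0; 0 0 0 -4 0"
}}

```text
time_s: 12.12
eef_pos: [0.5434, -0.3969, 0.2108]
eef_rot: [[-0.54, 0.842, -0.0], [0.842, 0.54, 0.0], [0.0, 0.0, -1.0]]
force: [0.3, 0.4, -4.3]
finger_gap: 0.016
gripper_force: 30.0
```

```bash
python3 st.py
```

```text
t 12.12 p [ 543.38 -396.94  210.77] yhead 32.69 F [ 0.29  0.4  -4.32] T [-0.084  0.03  -0.031] gap 16.0
```

Emit:
{"fn": "drive_tool", "kwargs": {
  "increments": "0 0 0 -1 0; 0 0 0 -3 0; 0 0 0 -6 0; 0 0 0 -9 0; 0 0 0 -12 0; 0 0 0 -15 0; 0 0 0 -18 0; 0 0 0 -21 0"
}}

```text
time_s: 12.78
eef_pos: [0.5434, -0.397, 0.2321]
eef_rot: [[-0.54, 0.842, 0.0], [0.842, 0.54, -0.0], [-0.0, 0.0, -1.0]]
force: [-0.3, 0.2, -4.0]
finger_gap: 0.0159
gripper_force: 30.0
```

Emit:
{"fn": "drive_tool", "kwargs": {
  "increments": "0 0 0 -4 0; 0 0 0 -8 0; 0 0 0 -12 0; 0 0 0 -16 0; 0 0 0 -20 0; 0 0 0 -24 0; 0 0 0 -28 0; 0 0 0 -32 0"
}}

```text
time_s: 13.45
eef_pos: [0.5434, -0.3969, 0.2642]
eef_rot: [[-0.54, 0.842, -0.0], [0.842, 0.54, -0.0], [-0.0, -0.0, -1.0]]
force: [0.3, -0.5, -4.0]
finger_gap: 0.0162
gripper_force: 30.0
```

```bash
python3 st.py
```

```text
t 13.45 p [ 543.38 -396.95  264.16] yhead 32.69 F [ 0.31 -0.52 -3.97] T [-0.033 -0.016  0.013] gap 16.2
```

Smooth so far, so I'll continue to TCP z ≈ 0.366.

Emit:
{"fn": "drive_tool", "kwargs": {
  "increments": "0 0 0 -4 0; 0 0 0 -8 0; 0 0 0 -12 0; 0 0 0 -16 0; 0 0 0 -20 0; 0 0 0 -24 0; 0 0 0 -28 0; 0 0 0 -32 0"
}}

```text
time_s: 14.12
eef_pos: [0.5434, -0.397, 0.2961]
eef_rot: [[-0.54, 0.842, -0.0], [0.842, 0.54, -0.0], [-0.0, -0.0, -1.0]]
force: [-0.0, -0.6, -3.0]
finger_gap: 0.0155
gripper_force: 30.0
```

Emit:
{"fn": "drive_tool", "kwargs": {
  "increments": "0 0 0 -4 0; 0 0 0 -8 0; 0 0 0 -12 0; 0 0 0 -16 0; 0 0 0 -20 0; 0 0 0 -24 0; 0 0 0 -28 0; 0 0 0 -32 0"
}}

```text
time_s: 14.78
eef_pos: [0.5434, -0.397, 0.3281]
eef_rot: [[-0.54, 0.842, 0.0], [0.842, 0.54, 0.0], [-0.0, 0.0, -1.0]]
force: [0.2, -0.4, -3.9]
finger_gap: 0.0157
gripper_force: 30.0
```

Emit:
{"fn": "drive_tool", "kwargs": {
  "increments": "0 0 0 -4 0; 0 0 0 -8 0; 0 0 0 -12 0; 0 0 0 -16 0; 0 0 0 -20 0; 0 0 0 -23 0; 0 0 0 -25 0; 0 0 0 -26 0"
}}

```text
time_s: 15.45
eef_pos: [0.5434, -0.397, 0.3541]
eef_rot: [[-0.54, 0.842, 0.0], [0.842, 0.54, -0.0], [-0.0, 0.0, -1.0]]
force: [0.8, 0.4, -3.7]
finger_gap: 0.016
gripper_force: 30.0
```

```bash
python3 st.py
python3 - <<'E'
from plant import ctrl
import cv2,numpy as np
t=ctrl.capture("scene")["frame"][:,:,::-1];cv2.imwrite("pics/s5.png",t)
a=t[120:320,180:400];cv2.imwrite("pics/s5c.png",cv2.resize(a,None,fx=3,fy=3,interpolation=cv2.INTER_CUBIC))
E
```

```text
t 15.45 p [ 543.44 -397.04  354.11] yhead 32.69 F [ 0.75  0.41 -3.66] T [-0.058  0.003  0.014] gap 16.0
```

View pics/s5c.png

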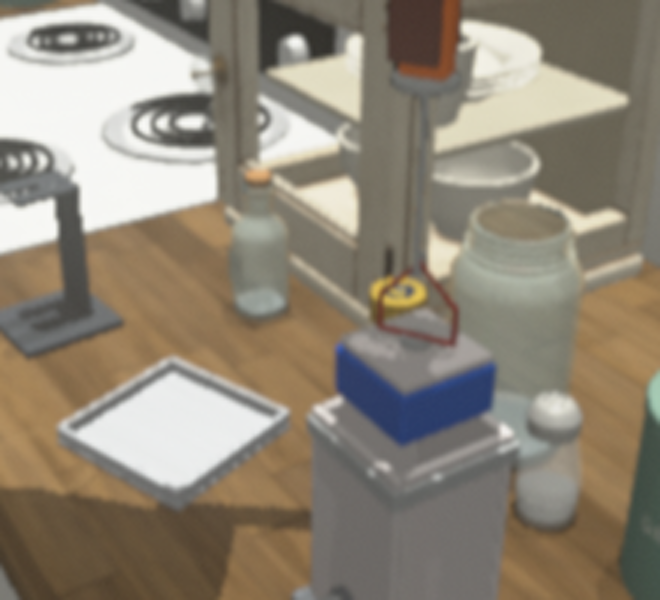

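The cartridge hangs level and clear of the rim. I'll carry it smoothly to the tray at about (516,-162).

Emit:
{"fn": "drive_tool", "kwargs": {
  "increments": "0 0.9 0.4 -1 0; 0 2.7 1.3 -3 0; 0 5.4 2.5 -5 0; 0 9.1 4.2 -7 0; 0 13.6 6.3 -9 0; 0 19.1 8.8 -10 0; 0 25.4 11.7 -10 0; 0 32.7 15.1 -10 0"
}}

```text
time_s: 16.17
eef_pos: [0.5383, -0.3606, 0.3638]
eef_rot: [[-0.54, 0.842, 0.0], [0.842, 0.54, -0.0], [-0.0, 0.0, -1.0]]
force: [-0.2, -0.1, -3.2]
finger_gap: 0.0158
gripper_force: 30.0
```

Emit:
{"fn": "drive_tool", "kwargs": {
  "increments": "0 8.2 3.8 0 0; 0 16.3 7.5 0 0; 0 24.5 11.3 0 0; 0 32.7 15.1 0 0; 0 40.9 18.8 0 0; 0 49 22.6 0 0; 0 57.2 26.4 0 0; 0 65.4 30.1 0 0"
}}

```text
time_s: 16.83
eef_pos: [0.5283, -0.2891, 0.3637]
eef_rot: [[-0.54, 0.842, 0.0], [0.842, 0.54, 0.0], [-0.0, 0.0, -1.0]]
force: [0.1, 0.1, -4.2]
finger_gap: 0.0158
gripper_force: 30.0
```

Emit:
{"fn": "drive_tool", "kwargs": {
  "increments": "0 8.2 3.8 0 0; 0 16.3 7.5 0 0; 0 24.5 11.3 0 0; 0 32.7 15.1 0 0; 0 40.9 18.8 0 0; 0 49 22.6 0 0; 0 57.2 26.4 0 0; 0 65.4 30.1 0 0"
}}

```text
time_s: 17.5
eef_pos: [0.5183, -0.2178, 0.3638]
eef_rot: [[-0.54, 0.842, 0.0], [0.842, 0.54, -0.0], [-0.0, 0.0, -1.0]]
force: [-0.8, -0.6, -4.5]
finger_gap: 0.0156
gripper_force: 30.0
```

Emit:
{"fn": "drive_tool", "kwargs": {
  "increments": "0 8.2 3.8 0 0; 0 16.3 7.5 0 0; 0 23.6 10.9 0 0; 0 30.9 14.2 0 0; 0 37.2 17.2 0 0; 0 42.7 19.7 0 0; 0 47 21.7 0 0; 0 49.5 22.9 0 0"
}}

```text
time_s: 18.17
eef_pos: [0.5109, -0.1641, 0.3637]
eef_rot: [[-0.54, 0.841, 0.0], [0.841, 0.54, 0.0], [0.0, 0.0, -1.0]]
force: [0.7, 1.2, -3.7]
finger_gap: 0.0159
gripper_force: 30.0
```

```bash
python3 st.py 511 -164 211
python3 - <<'E'
from h import *
d=np.load("w1.npz");cam=(d["K"],d["p"],d["R"])
# tray near corner in w1 crop (88,234) at z=.016, compare with clicks from top
print(atz(cam,(130+88/2,100+236/2),.016)*1000, atz(cam,(130+18/2,100+46/2),.016)*1000)
for u in[(283,242),(306,0)]:pass
# scene s5c clicks /3+ (180,120)
print([np.round(atz(SC,(180+x/3,120+y/3),.016)[:2]*1000).tolist() for x,y in[(60,432),(175,358),(289,411),(176,500)]])
E
```

```text
t 18.17 p [ 510.91 -164.06  363.75] yhead 32.71 F [ 0.72  1.21 -3.67] T [-0.069  0.049  0.008] gap 15.9
tool delta [-0.0000e+00  1.0000e-01  1.5275e+02]
[548.3493522  -81.31938274  16.        ] [ 439.73566614 -120.82261418   16.        ]
[[440.0, -136.0], [553.0, -91.0], [592.0, -199.0], [477.0, -246.0]]
```

Run:
```python
from h import *
def tray(im,cam,seed,z,s0,v0):
    h=cv2.cvtColor(im,cv2.COLOR_BGR2HSV);m=cv2.inRange(h,(0,0,v0),(180,s0,255))
    n,l,st,ce=cv2.connectedComponentsWithStats(m);k=l[seed[1],seed[0]]
    c=cv2.findContours((l==k).astype(np.uint8),0,2)[0][0];hull=cv2.convexHull(c)
    a=cv2.approxPolyDP(hull,6,True)[:,0]
    W=np.array([atz(cam,p+0.0,z)[:2]*1000 for p in a]);print(k,st[k],a.tolist(),W.round().tolist(),W.mean(0))
    Q=np.array([atz(cam,p+0.0,z)[:2]*1000 for p in hull[:,0]]).astype(np.float32);print(cv2.minAreaRect(Q))
t=cv2.imread("pics/top0.png");tray(t,TOP,(273,250),.010,60,120)
s=cv2.imread("pics/s5.png");tray(s,SC,(238,262),.010,60,120)
```

```text
82 [ 238  214   73   74 3486] [[290, 214], [310, 268], [255, 287], [238, 232]] [[595.0, -194.0], [482.0, -238.0], [440.0, -125.0], [554.0, -85.0]] [ 518.07182969 -160.49998378]
((517.8428344726562, -161.12332153320312), (123.9521713256836, 124.48999786376953), 19.68376922607422)
83 [ 199  239   78   45 1964] [[276, 257], [240, 283], [199, 264], [235, 239]] [[596.0, -192.0], [487.0, -231.0], [440.0, -127.0], [551.0, -77.0]] [ 518.36425213 -156.61097347]
((516.4186401367188, -160.54725646972656), (136.87542724609375, 136.12149047851562), 19.26709747314453)
```

Emit:
{"fn": "drive_tool", "kwargs": {
  "increments": "0 0.1 0.2 1 0; 0 0.2 0.5 3 0; 0 0.4 0.9 6 0; 0 0.5 1.3 10 0; 0 0.7 1.6 15 0; 0 0.7 1.6 21 0; 0 0.7 1.6 27 0; 0 0.7 1.6 33 0"
}}

```text
time_s: 18.83
eef_pos: [0.5118, -0.1632, 0.3298]
eef_rot: [[-0.54, 0.842, -0.001], [0.842, 0.54, 0.0], [0.0, -0.0, -1.0]]
force: [-0.5, -0.9, -4.1]
finger_gap: 0.0162
gripper_force: 30.0
```

Emit:
{"fn": "drive_tool", "kwargs": {
  "increments": "0 0 0 6 0; 0 0 0 12 0; 0 0 0 18 0; 0 0 0 24 0; 0 0 0 30 0; 0 0 0 36 0; 0 0 0 42 0; 0 0 0 48 0"
}}

```text
time_s: 19.5
eef_pos: [0.512, -0.1632, 0.2821]
eef_rot: [[-0.54, 0.842, -0.0], [0.842, 0.54, -0.0], [-0.0, -0.0, -1.0]]
force: [0.2, 0.3, -4.9]
finger_gap: 0.0159
gripper_force: 30.0
```

Emit:
{"fn": "drive_tool", "kwargs": {
  "increments": "0 0 0 6 0; 0 0 0 12 0; 0 0 0 18 0; 0 0 0 24 0; 0 0 0 30 0; 0 0 0 36 0; 0 0 0 42 0; 0 0 0 48 0"
}}

```text
time_s: 20.17
eef_pos: [0.512, -0.1632, 0.2341]
eef_rot: [[-0.54, 0.842, 0.0], [0.842, 0.54, -0.0], [-0.0, 0.0, -1.0]]
force: [0.1, 0.3, -3.6]
finger_gap: 0.016
gripper_force: 30.0
```

Emit:
{"fn": "drive_tool", "kwargs": {
  "increments": "0 0 0 5 0; 0 0 0 10 0; 0 0 0 14 0; 0 0 0 17 0; 0 0 0 19 0; 0 0 0 21 0; 0 0 0 22 0; 0 0 0 23 0"
}}

```text
time_s: 20.83
eef_pos: [0.512, -0.1632, 0.2117]
eef_rot: [[-0.54, 0.842, 0.0], [0.842, 0.54, -0.0], [-0.0, 0.0, -1.0]]
force: [-0.0, 0.5, -4.3]
finger_gap: 0.0159
gripper_force: 30.0
```

Emit:
{"fn": "drive_tool", "kwargs": {
  "increments": "0 0 0 0.7 0; 0 0 0 1.4 0; 0 0 0 2.1 0; 0 0 0 2.8 0; 0 0 0 3.5 0; 0 0 0 4.2 0; 0 0 0 4.9 0; 0 0 0 5.6 0"
}}

```text
time_s: 21.5
eef_pos: [0.512, -0.1632, 0.2061]
eef_rot: [[-0.54, 0.842, 0.0], [0.842, 0.54, -0.0], [-0.0, 0.0, -1.0]]
force: [0.0, 0.3, -3.8]
finger_gap: 0.016
gripper_force: 30.0
```

Emit:
{"fn": "drive_tool", "kwargs": {
  "increments": "0 0 0 0.6 0; 0 0 0 1.2 0; 0 0 0 1.8 0; 0 0 0 2.4 0; 0 0 0 3 0; 0 0 0 3.6 0; 0 0 0 4.2 0; 0 0 0 4.8 0"
}}

```text
time_s: 22.17
eef_pos: [0.5121, -0.1632, 0.2015]
eef_rot: [[-0.54, 0.842, 0.0], [0.842, 0.54, -0.0], [-0.0, 0.0, -1.0]]
force: [-0.7, 0.8, -0.4]
finger_gap: 0.016
gripper_force: 30.0
```

Emit:
{"fn": "drive_tool", "kwargs": {
  "increments": "0 0 0 0.7 0; 0 0 0 1.4 0; 0 0 0 2.1 0; 0 0 0 2.8 0; 0 0 0 3.5 0; 0 0 0 4.2 0; 0 0 0 4.9 0; 0 0 0 5.6 0"
}}

```text
time_s: 22.83
eef_pos: [0.512, -0.1632, 0.1957]
eef_rot: [[-0.54, 0.842, 0.0], [0.842, 0.54, -0.0], [-0.0, 0.0, -1.0]]
force: [0.0, -0.1, -0.3]
finger_gap: 0.0158
gripper_force: 30.0
```

```bash
python3 st.py
```

```text
t 22.83 p [ 511.96 -163.24  195.67] yhead 32.69 F [ 0.03 -0.12 -0.34] T [ 0.004 -0.017  0.003] gap 15.8
```

Emit:
{"fn": "drive_tool", "kwargs": {
  "increments": "0 0 0 2 0; 0 0 0 4 0; 0 0 0 6 0; 0 0 0 8 0; 0 0 0 10 0; 0 0 0 12 0; 0 0 0 14 0; 0 0 0 14 0"
}}

```text
time_s: 23.5
eef_pos: [0.5117, -0.1631, 0.1813]
eef_rot: [[-0.54, 0.842, -0.001], [0.842, 0.54, 0.0], [0.001, -0.0, -1.0]]
force: [-0.5, -0.2, -0.6]
finger_gap: 0.0162
gripper_force: 30.0
```

Emit:
{"fn": "drive_tool", "kwargs": {
  "increments": "0 0 -1 0 0; 0 0 -3 0 0; 0 0 -5 0 0; 0 0 -8 0 0; 0 0 -12 0 0; 0 0 -16 0 0; 0 0 -20 0 0; 0 0 -25 0 0"
}}

```text
time_s: 24.17
eef_pos: [0.4905, -0.177, 0.1818]
eef_rot: [[-0.54, 0.842, 0.0], [0.842, 0.54, -0.0], [-0.0, 0.0, -1.0]]
force: [-0.3, -0.4, -0.9]
finger_gap: 0.016
gripper_force: 30.0
```

Emit:
{"fn": "drive_tool", "kwargs": {
  "increments": "0 0 -5 0 0; 0 0 -10 0 0; 0 0 -10 0 0; 0 0 -10 -10 0; 0 0 -10 -30 0; 0 0 -10 -60 0; 0 0 -10 -90 0; 0 0 -10 -110 0"
}}

```text
time_s: 24.83
eef_pos: [0.4834, -0.1823, 0.2952]
eef_rot: [[-0.54, 0.841, 0.003], [0.841, 0.54, -0.001], [-0.003, 0.002, -1.0]]
force: [0.2, -0.9, -1.7]
finger_gap: 0.016
gripper_force: 30.0
```

```bash
python3 st.py 424.8 31.5 295
python3 - <<'E'
from plant import ctrl
import cv2,numpy as np
t=ctrl.capture("top")["frame"][:,:,::-1];s=ctrl.capture("scene")["frame"][:,:,::-1]
cv2.imwrite("pics/t6.png",t);cv2.imwrite("pics/s6.png",s)
cv2.imwrite("pics/ts6.png",np.hstack([cv2.resize(t[200:300,220:320],(400,400),interpolation=2),cv2.resize(s[200:300,190:290],(400,400),interpolation=2)]))
E
```

```text
t 24.83 p [ 483.41 -182.31  295.21] yhead 32.7 F [ 0.22 -0.89 -1.75] T [-0.062 -0.009 -0.025] gap 16.0
tool delta [ 2.1158e+02  6.6200e+01 -2.1000e-01]
```

View pics/ts6.png

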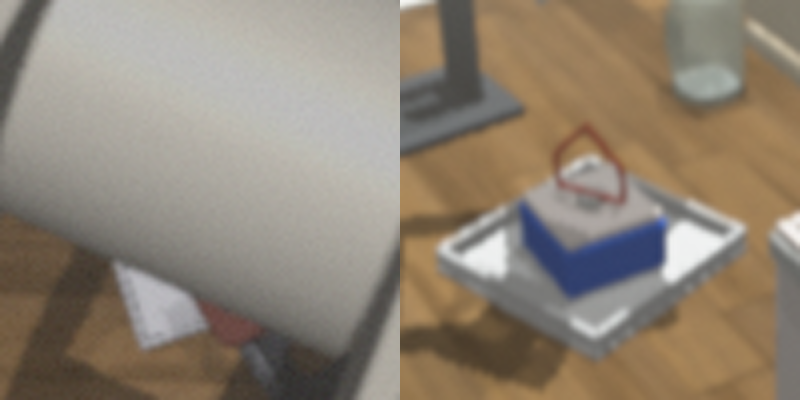

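The cartridge stands upright in the middle of the tray with its loop free. Now I'll return the puller.

Emit:
{"fn": "drive_tool", "kwargs": {
  "increments": "0 15 5 0 -7; 0 45 14 0 -14; 0 80 25 0 -21; 0 115 36 0 -28; 0 150 47 0 -35; 0 180 56 0 -42; 0 200 63 0 -49; 0 211 66 0 -56"
}}

```text
time_s: 25.6
eef_pos: [0.4227, 0.0333, 0.2911]
eef_rot: [[-1.0, 0.015, -0.001], [0.015, 1.0, 0.0], [0.001, 0.0, -1.0]]
force: [-0.1, -0.9, -0.4]
finger_gap: 0.0157
gripper_force: 30.0
```

Emit:
{"fn": "drive_tool", "kwargs": {
  "increments": "0 0 0 0 -7; 0 0 0 0 -14; 0 0 0 0 -16.4; 0 0 0 0 -16.4; 0 0 0 0 -16.4; 0 0 0 0 -16.4"
}}

```text
time_s: 26.1
eef_pos: [0.4238, 0.0311, 0.2914]
eef_rot: [[-0.966, -0.259, -0.001], [-0.259, 0.966, 0.0], [0.001, 0.0, -1.0]]
force: [0.4, 0.5, -0.8]
finger_gap: 0.0159
gripper_force: 30.0
```

```bash
python3 st.py 424.8 31.5 163.6
```

```text
t 26.1 p [423.81  31.1  291.37] yhead 105.0 F [ 0.35  0.47 -0.85] T [ 0.079  0.038 -0.03 ] gap 15.9
tool delta [-1.1500e+00  1.1000e-01  1.2777e+02]
```

Emit:
{"fn": "drive_tool", "kwargs": {
  "increments": "0 -1 0 20 0; 0 -1 0 45 0; 0 -1 0 70 0; 0 -1 0 95 0; 0 -1 0 112 0; 0 -1 0 123 0; 0 -1 0 128 0; 0 -1 0 128 0"
}}

```text
time_s: 26.77
eef_pos: [0.4243, 0.0313, 0.1627]
eef_rot: [[-0.966, -0.259, -0.002], [-0.259, 0.966, -0.0], [0.002, 0.001, -1.0]]
force: [0.0, -0.3, -0.5]
finger_gap: 0.016
gripper_force: 30.0
```

```bash
python3 st.py 487.9 37 163.6
```

```text
t 26.77 p [424.34  31.26 162.72] yhead 105.04 F [ 0.03 -0.35 -0.48] T [ 0.063 -0.006 -0.03 ] gap 16.0
tool delta [-62.87 -10.95  -1.03]
```

Emit:
{"fn": "drive_tool", "kwargs": {
  "increments": "0 -8 -1.4 -0.5 0; 0 -18 -3.1 -1 0; 0 -28 -4.9 -1 0; 0 -38 -6.6 -1 0; 0 -47 -8.2 -1 0; 0 -55 -9.6 -1 0; 0 -60 -10.4 -1 0; 0 -62.8 -10.9 -1 0"
}}

```text
time_s: 27.43
eef_pos: [0.4894, 0.0373, 0.1647]
eef_rot: [[-0.965, -0.26, 0.0], [-0.26, 0.965, 0.0], [-0.0, -0.0, -1.0]]
force: [0.1, 0.7, -1.9]
finger_gap: 0.0161
gripper_force: 30.0
```

Emit:
{"fn": "drive_tool", "kwargs": {
  "increments": "0 0 0 0 0; 0 0 0 0 0; 0 0 0 0 0"
}}

```text
time_s: 27.68
eef_pos: [0.4879, 0.0372, 0.1646]
eef_rot: [[-0.966, -0.26, -0.001], [-0.26, 0.966, -0.0], [0.001, 0.0, -1.0]]
force: [-0.2, 0.1, -0.5]
finger_gap: 0.0158
gripper_force: 30.0
```

```bash
python3 st.py 487.9 37 151.7
```

```text
t 27.68 p [487.93  37.16 164.56] yhead 105.09 F [-0.19  0.13 -0.53] T [0.021 0.018 0.071] gap 15.8
tool delta [ 0.06 -0.15 12.86]
```

Right on the pose. I'll lower it gently onto the seat.

Emit:
{"fn": "drive_tool", "kwargs": {
  "increments": "0 0 0 3 0; 0 0 0 6 0; 0 0 0 8 0; 0 0 0 10 0; 0 0 0 11 0; 0 0 0 12 0; 0 0 0 12.6 0; 0 0 0 12.6 0"
}}

```text
time_s: 28.35
eef_pos: [0.4884, 0.0372, 0.152]
eef_rot: [[-0.966, -0.26, -0.0], [-0.26, 0.966, 0.0], [0.0, 0.0, -1.0]]
force: [-0.6, 0.3, -0.3]
finger_gap: 0.0158
gripper_force: 30.0
```

```bash
python3 st.py 487.9 37 151.7
```

```text
t 28.35 p [488.44  37.18 151.98] yhead 105.09 F [-0.63  0.27 -0.28] T [0.1   0.047 0.02 ] gap 15.8
tool delta [ 0.56 -0.04  0.28]
```

Emit:
{"fn": "drive_tool", "kwargs": {
  "increments": "0 0 0 0.2 0; 0 0 0 0.4 0; 0 0 0 0.4 0; 0 0 0 0.4 0"
}}

```text
time_s: 28.68
eef_pos: [0.4885, 0.0372, 0.1518]
eef_rot: [[-0.965, -0.26, 0.0], [-0.26, 0.965, -0.0], [-0.0, -0.0, -1.0]]
force: [-0.7, -0.7, -0.9]
finger_gap: 0.0155
gripper_force: 30.0
```

```bash
python3 st.py
```

```text
t 28.68 p [488.53  37.18 151.79] yhead 105.09 F [-0.71 -0.65 -0.92] T [ 0.07  -0.001 -0.011] gap 15.5
```

Emit:
{"fn": "drive_tool", "kwargs": {
  "increments": "0 0 0 0.2 0; 0 0 0 0.4 0; 0 0 0 0.4 0; 0.25 0 0 0.4 0; 0.3 0 0 0.4 0; 0.35 0 0 0.4 0; 0.6 0 0 0.4 0; 0.6 0 0 0.4 0"
}}

```text
time_s: 29.35
eef_pos: [0.4885, 0.0372, 0.1512]
eef_rot: [[-0.966, -0.26, -0.0], [-0.26, 0.966, -0.0], [0.0, -0.0, -1.0]]
force: [0.5, 0.8, 0.7]
finger_gap: 0.0401
gripper_force: 0.0
```

Emit:
{"fn": "drive_tool", "kwargs": {
  "increments": "0.6 0 0 0 0; 0.6 0 0 0 0; 0.6 0 0 -10 0; 0.6 0 0 -30 0; 0.6 0 0 -60 0; 0.6 0 0 -90 0; 0.6 0 0 -120 0; 0.6 0 0 -130 0"
}}

```text
time_s: 30.02
eef_pos: [0.4904, 0.0373, 0.2863]
eef_rot: [[-0.965, -0.26, 0.007], [-0.26, 0.966, 0.0], [-0.007, -0.001, -1.0]]
force: [1.1, 0.9, 0.5]
finger_gap: 0.0527
gripper_force: 0.0
```

Emit:
{"fn": "drive_tool", "kwargs": {
  "increments": "0.6 0 0 0 10; 0.6 0 0 0 10; 0.6 0 0 0 10; 0.6 0 0 0 10; 0.6 0 0 0 10; 0.6 0 0 0 10; 0.6 0 0 0 10; 0.6 0 0 0 10"
}}

```text
time_s: 30.68
eef_pos: [0.4884, 0.0372, 0.2811]
eef_rot: [[-0.996, -0.089, -0.0], [-0.089, 0.996, -0.0], [0.0, 0.0, -1.0]]
force: [0.6, -0.2, 0.4]
finger_gap: 0.0527
gripper_force: 0.0
```

```bash
python3 st.py
python3 - <<'E'
from h import *
from plant import ctrl
o=ctrl.get_obs();c=ctrl.capture("wrist");cam=wristcam(c,o)
f=c["frame"][:,:,::-1].copy();cv2.imwrite("pics/w7.png",f)
s=ctrl.capture("scene")["frame"][:,:,::-1].copy();cv2.imwrite("pics/s7.png",s)
# compare the stand patch with the picture at the start
a=cv2.imread("pics/scene0.png")[150:240,172:222];print("scene diff",np.abs(a.astype(int)-s[150:240,172:222]).mean())
t=ctrl.capture("top")["frame"][:,:,::-1]
hs=lambda i:cv2.inRange(cv2.cvtColor(i,cv2.COLOR_BGR2HSV),(3,120,90),(18,255,255))
for i in(cv2.imread("pics/scene0.png"),s):
    m=hs(i)[150:190,172:205];ys,xs=np.nonzero(m);print("handle px",len(xs),xs.mean()+172,ys.mean()+150,xs.min()+172,ys.min()+150,ys.max()+150)
# cartridge in scene: blue block
m=cv2.inRange(cv2.cvtColor(s,cv2.COLOR_BGR2HSV),(105,120,50),(130,255,255))[200:300,190:290];ys,xs=np.nonzero(m)
xs+=190;ys+=200;print("blue",len(xs),xs.min(),xs.max(),ys.min(),ys.max());k=ys.argmax();print("bottom corner",xs[ys==ys.max()].mean(),ys.max(),atz(SC,(xs[ys==ys.max()].mean(),ys.max()+.5),.004)*1000)
l=ys[xs==xs.min()].max();r=ys[xs==xs.max()].max();L=atz(SC,(xs.min(),l),.004)*1000;Rr=atz(SC,(xs.max()+1,r),.004)*1000;print(L,Rr,(L+Rr)/2)
E
```

```text
t 30.68 p [488.43  37.18 281.12] yhead 95.12 F [ 0.65 -0.2   0.36] T [ 0.023 -0.003 -0.032] gap 52.7
scene diff 7.2188888888888885
handle px 171 186.14619883040936 167.94736842105263 181 157 179
handle px 69 185.30434782608697 166.71014492753622 182 157 179
blue 283 220 255 252 272
bottom corner 233.0 272 [ 493.04117266 -185.07446721    4.        ]
[ 500.93138066 -100.30622827    4.        ] [ 563.61205328 -157.47000262    4.        ] [ 532.27171697 -128.88811544    4.        ]
```

```bash
python3 -c "
from plant import ctrl
print(ctrl.sign_off())"
```

```text
the job is handed in; nothing more can be done
None
```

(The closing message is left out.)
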